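# Walk the feed tin onto the weigh pan

### The job

Weigh the tall feed tin by walking it, end by end, off the plywood deck onto the sprung steel weigh pan without ever lifting it clear: tip it up on one end's bottom edge, swing the raised end round over the pan while the standing end stays where it is, set it down and let go, then take it by its other end, tip it onto the end that is on the pan and swing the trailing end over as well. Leave the tin standing upright with its whole base on the pan, so that the pan sinks under it and nothing rests on the deck. Do not topple the tin, and leave the scoop and the other things on the bench where they are.

Things in the scene. Friction and masses are not known exactly. Their poses are not given: they have to be found in the camera images.
- tin: tall slim aluminium feed tin with a yellow panel on each broad side, lid latched shut (it stays shut): 170 mm long (its x axis), 50 mm thick (y axis), 185 mm high (z axis), flat sides, 0.6 to 1 kg with the weight below mid-height; origin at the centre of its underside. It starts standing on one of the two deck strips, roughly parallel to the pan. It can be gripped from above across its 50 mm thickness, near either end of its top
- hinge_end (a point): middle of the bottom edge at the tin's hinge end (steel hinge barrel at lid height): 85 mm along +x from the tin's origin; axes as the tin's
- latch_end (a point): middle of the bottom edge at the tin's latch end (red latch): 85 mm along -x from the tin's origin; axes as the tin's
- board: fixed plywood weigh board, 300 mm (x) by 320 mm (y), deck top 24 mm above the bench; origin on the bench under its centre. The pan fills a 244 x 124 mm opening in its middle; a deck strip 98 mm wide runs along each long side of the pan. A small look-only gauge plate, 50 mm high, stands at its +x end
- pan_mid (a point): centre of the top face of the sprung steel weigh pan, 240 mm (x axis, parallel to the board's x) by 120 mm (y axis), flat, without rim; moves down with the pan. Unloaded its top stands 4 mm above the deck
- pan (a joint): how far the pan has sunk, in m: 0 unloaded, about 1.4 mm per newton, stop at 0.015; under the whole tin it sinks 8 to 14 mm, that is 4 to 10 mm below the deck
- scoop: the green plastic feed scoop, 175 mm long, 46 mm wide, 32 mm high, lying on the deck strip on the other side of the pan from the tin; origin at the underside, x axis from handle to blade. Leave it alone
- bowl: white ceramic feed bowl, 140 mm across, 55 mm high, on the bench; origin under its centre. Leave it alone
- chew_ball: willow chew ball with a small flat foot, 64 mm across, on the bench; origin at its underside. Leave it alone
- comb: steel grooming comb, 150 mm long, flat on the bench; origin at its underside. Leave it alone
- brush: wooden grooming brush, 110 x 50 mm, 36 mm high, on the bench; origin at its underside. Leave it alone
- jar: amber jar, 70 mm across, 100 mm high, on the bench; origin under its centre. Leave it alone

How it is judged:
By the outcome, as a careful person would: the job done as asked, in the order asked, and still so for the second after the job is handed in, with the robot touching nothing.
It also fails if it takes over 51 s, if anything falls off the work surface, if the arm or the gripper's body presses on something with over 40 N, if the wrist force passes 120 N, or if a joint passes its speed limit or range.

### The arm

A 7-joint arm with a two-finger parallel gripper is mounted at the origin on the work surface. World frame = base frame: x ahead of the robot, y to its left, z up, the work surface at z = 0. Lengths are in m, angles in rad, forces in N, time in s.
With the tool pointing down it reaches from about 0.4 to 0.9 m from the base axis. Payload 5.5 kg.
Tool frame: the origin (TCP) lies midway between the tips of the shut fingers; the grasp point (between the pads) lies 19 mm behind it (manip.grip_depth is the distance from the TCP to the grasp point, in m); z points along the fingers, y is the line along which they close (so a half turn about z gives the same grasp; the last joint's range is limited). The gripper opens to 92 mm and grips with 3 to 60 N. Pads are 19 mm wide; open, the fingers measure 130 mm over their backs; the gripper's body (75 mm by 190 mm) begins 47 mm behind the grasp point.
Start: joints at [1.583, 0.501, -0.427, 1.55, 0.221, 1.138, -0.21], TCP at [0.161, -0.63, 0.227] pointing down, gripper open.
Joint ranges: [-2.88, 2.88], [-0.31, 2.03], [-1.54, 1.56], [0.2, 2.42], [-1.41, 4.55], [0.19, 2.02], [-2.57, 2.57]. Speed limits (rad/s): [2.57, 2.57, 3.14, 3.14, 3.14, 3.14, 3.14].

### API

Orientations are given as a unit quaternion [x, y, z, w].
In Python, from bench import manip, effector, viewer gives the robot as it stands. Calls block until the motion is done:
- manip.move_pose(position, orientation): joint-space move of the TCP to a pose.
- manip.servo_line(position, ori=None, vel=0.15): straight line of the TCP; ori=None keeps the orientation; vel is the mean speed in m/s.
- manip.movej(angles): joint-space move.
- effector.open_jaws() and effector.close(f_grip=None): open the fingers fully, or close them until they stop; f_grip is the grip in N (None keeps the last).
- manip.sleep(seconds).
- manip.solve_ik(position, orientation): joint angles nearest the present ones, or None.
- viewer.get_image(name): name is "scene" or "top" or "wrist"; returns the picture (480x640x3 uint8, red, green, blue); there is no depth.
- viewer.get_calibration(name): a dict with "vfov" (degrees; the focal length in pixels is half the picture's height over the tangent of half this angle, whatever the lens; pixels are square), "cx", "cy" (the principal point, pixels), "eye" and "attitude" of the camera in the world. Camera axes: x right, y down, z forward; pixel columns grow to the right and rows downward; lengths in m; the calibration is good to about 2 mm. A picture is of the moment at which its call begins: read the wrist's pose just before it. get_calibration takes no time and is no camera call; for the wrist camera it gives the pose at the moment of the call.
A pose or a line that the arm cannot do raises manip.PlanningError and nothing moves.
- manip.hand_in(): hands the job in; it is judged then, once.
Readings, each from a call of its own:
- manip.current_clock(): time.
- manip.current_q(): joint angles.
- manip.current_joint_velocities(): joint speeds.
- manip.current_tau(): joint torques, N m.
- manip.current_tool_pos(): TCP position.
- manip.current_tcp_rot(): TCP orientation.
- manip.current_force(): force on the tool from outside, world axes, zero at the start.
- manip.current_wrist_torque(): the same for the moment, N m.
- manip.current_finger_gap(): finger opening in m.
- manip.current_gripper_force(): force on a finger pad.
Only numpy, scipy, OpenCV 4.12 (cv2) and the standard library are available. Lean on these libraries where they do the work, as an engineer would, in place of code of your own. Each camera call takes 0.05 s, during which the arm holds its last target. There are 200 camera calls.

## Working session

There is one attempt and no reset: what is moved stays moved. The work goes in short steps, each a Python script; the robot and the scene stay as the last script left them, time stands still between calls to the robot, and variables do not carry over. Pictures are saved under pics/ and viewed, at most 10 in all, crops included, and the job is handed in when it is done.

```bash
ls; mkdir -p pics; python3 - <<'E'
from bench import manip, effector, viewer
import cv2
for n in ("scene","top"):
    im=viewer.get_image(n); cv2.imwrite(f"pics/{n}0.png",im[:,:,::-1]); print(n,viewer.get_calibration(n))
print(manip.current_tcp_rot(), manip.current_clock())
E
```

```text
pics
scene {'vfov': 46.83083614874691, 'cx': 326.0897465294952, 'cy': 233.2152554627438, 'eye': array([1.36177034, 0.53141124, 1.24065229]), 'attitude': array([ 0.45997467,  0.82009788, -0.29596895, -0.16812244])}
top {'vfov': 56.328565690453054, 'cx': 320.31284106745625, 'cy': 234.1444655434022, 'eye': array([ 3.98903708e-01, -1.91836552e-05,  1.21719987e+00]), 'attitude': array([-0.70005128,  0.71228089, -0.0362046 ,  0.03568438])}
[ 9.92144698e-01  1.25092438e-01 -8.06135189e-05 -8.79350072e-04] 0.1
```

View pics/top0.png

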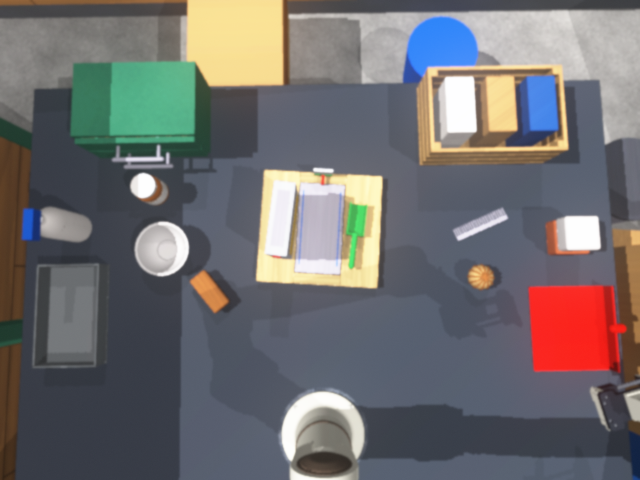

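View pics/scene0.png

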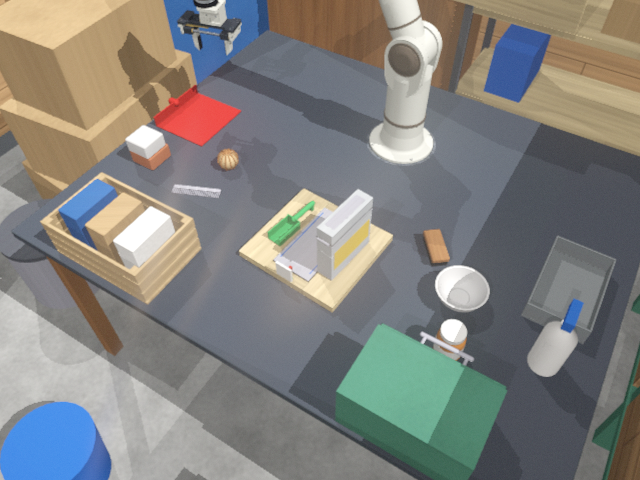

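Top view: board at about (257–383, 170–288), the gauge at its far end. The tin stands on the left strip with the red latch at the near end (~(277,257)), the scoop on the right strip. I'll zoom in to get the corners.

```bash
python3 - <<'E'
import cv2
im=cv2.imread("pics/top0.png")[160:295,245:395]
cv2.imwrite("pics/crop.png",cv2.resize(im,None,fx=4.4,fy=4.4,interpolation=cv2.INTER_CUBIC))
E
```

```text
(no output)
```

View pics/crop.png

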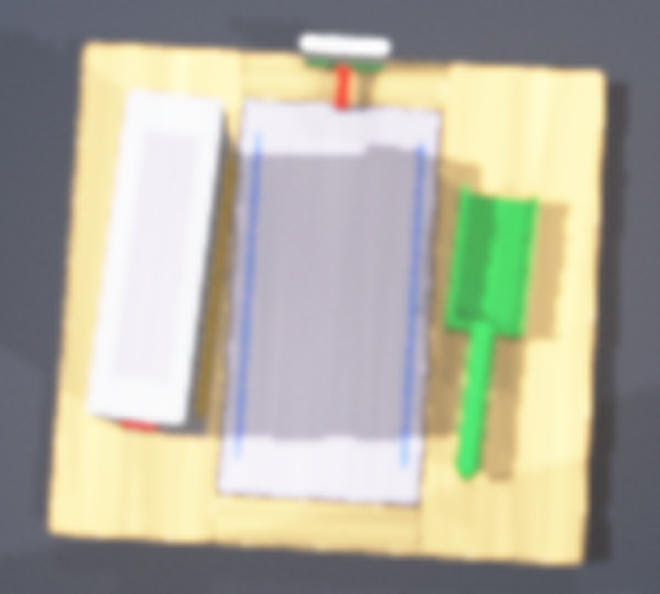

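Crop pixels (4.4x, offset (245,160)):
- **Tin lid:** corners (128,92), (222,100), (185,425) and (90,412).
- **Board:** corners (85,43), (605,70), (583,565) and (50,533).
- **Pan:** corners (245,100), (441,110), (419,503) and (218,492).

Next I'll fit the poses to these.

```bash
cat > loc.py <<'E'
import numpy as np
from scipy.spatial.transform import Rotation as R
from scipy.optimize import least_squares
def ray_hit(uv,cal,z):
    f=240/np.tan(np.radians(cal["vfov"]/2)); uv=np.atleast_2d(uv).astype(float)
    d=np.c_[(uv[:,0]-cal["cx"])/f,(uv[:,1]-cal["cy"])/f,np.ones(len(uv))]
    d=R.from_quat(cal["attitude"]).apply(d); e=np.array(cal["eye"])
    return (e+d*((z-e[2])/d[:,2])[:,None])[:,:2]
def fit_rect(P,L,W):  # P order: (+x+y),(+x-y),(-x-y),(-x+y)
    C=np.array([[L,W],[L,-W],[-L,-W],[-L,W]])/2
    def T(p): c,s=np.cos(p[2]),np.sin(p[2]); return C@np.array([[c,s],[-s,c]])+p[:2]
    r=least_squares(lambda p:(T(p)-P).ravel(),[*P.mean(0),0]); return r.x, np.abs(r.fun).max()
E
python3 - <<'E'
from bench import viewer
from loc import *
cal=viewer.get_calibration("top")
g=lambda c:(np.array(c)+.5)/4.4-.5+[245,160]
out={}
for n,c,z,L,W in (("tin",[(128,92),(222,100),(185,425),(90,412)],.209,.17,.05),("board",[(85,43),(605,70),(583,565),(50,533)],.024,.3,.32),("pan",[(245,100),(441,110),(419,503),(218,492)],.028,.24,.12)):
    p,e=fit_rect(ray_hit(g(c),cal,z),L,W); out[n]=p; print(n,p.round(4),"yawdeg",np.degrees(p[2]).round(2),"res",e.round(4))
b=out["pan"];t=out["tin"];c,s=np.cos(b[2]),np.sin(b[2]);d=t[:2]-b[:2];print("tin in pan",c*d[0]+s*d[1],-s*d[0]+c*d[1],np.degrees(t[2]-b[2]))
E
```

```text
tin [ 0.5407  0.0888 -0.1235] yawdeg -7.08 res 0.0013
board [ 0.538  -0.0008 -0.0741] yawdeg -4.25 res 0.0018
pan [ 0.5378 -0.0009 -0.0774] yawdeg -4.43 res 0.0007
tin in pan -0.0040177193506139 0.0896638698967612 -2.6420117874522364
```

Tin on the +y strip, hinge end far. In the pan frame its latch end is at (−89, 94) mm, clear of the raised pan edge. The hinge end is at about y = 86 mm, so its inner corner is almost at that edge. I'll therefore stand it on the latch end first and swing the hinge end over. First I'll check reachability.

```bash
cat > walk.py <<'E'
from bench import manip, effector, viewer
import numpy as np
from scipy.spatial.transform import Rotation as R
rad=np.radians
PAN=np.array([.5378,-.0009,-.0775])           # x,y,yaw
def pan2w(v): c,s=np.cos(PAN[2]),np.sin(PAN[2]); return PAN[:2]+np.array([[c,-s],[s,c]])@v
def tin(piv,yaw,a,end):                        # end=-1 stands on latch, +1 on hinge; piv xyz
    r=R.from_euler("z",yaw)*R.from_euler("y",end*a)
    return r, np.array(piv)-r.apply([end*.085,0,0])
def grasp(t,s,flip):                           # TCP in tin frame -> world ; s: +1 grip at hinge
    return compose(t,(R.from_euler("z",np.pi*flip)*R.from_euler("x",np.pi),np.array([s*.055,0,.145])))
def compose(a,b): return a[0]*b[0], a[1]+a[0].apply(b[1])
def inv(a): return a[0].inv(), -a[0].inv().apply(a[1])
def tcp(): return R.from_quat(manip.current_tcp_rot()), np.array(manip.current_tool_pos())
def line(p,vel): manip.servo_line(p[1],p[0].as_quat(),vel=vel)
def ok(p): return manip.solve_ik(p[1],p[0].as_quat())
E
python3 - <<'E'
from walk import *
t=np.array([.5407,.0888,-.1235])
u=np.array([np.cos(t[2]),np.sin(t[2])]); p1=[*(t[:2]-.085*u),.024]
yA=PAN[2]-rad(27); yB=PAN[2]+rad(5)
h=np.array(p1[:2])+.17*np.array([np.cos(yA),np.sin(yA)]); p2=[*h,.0225]
print("latch",p1,"hinge target",p2)
for f in (0,1):
    for n,a in {"g1":(p1,t[2],0,-1),"t1":(p1,t[2],rad(15),-1),"s1":(p1,yA,rad(15),-1),"d1":(p1,yA,0,-1),"g2":(p2,yA,0,1),"t2":(p2,yA,rad(10),1),"s2":(p2,yB,rad(10),1),"d2":(p2,yB,0,1)}.items():
        q=ok(grasp(tin(*a),-a[3],f)); print(f,n,None if q is None else np.round(q,2))
E
```

```text
latch [np.float64(0.4563473971418455), np.float64(0.09927083526059292), 0.024] hinge target [np.float64(0.6013885081374265), np.float64(0.010596847410899557), 0.0225]
0 g1 [ 0.53  0.66 -1.    1.72  0.61  1.11 -2.36]
0 t1 [-0.28  0.2   0.01  2.04  0.16  0.67 -2.07]
0 s1 [-0.67  0.21  0.46  2.05  0.14  0.72 -2.45]
0 d1 [-0.28  0.41  0.24  1.81 -0.12  0.94 -2.11]
0 g2 [ 0.27  0.31 -0.58  2.    0.22  0.89 -2.54]
0 t2 [-0.3   0.36  0.24  1.84 -0.21  1.1  -2.09]
0 s2 [ 0.76  0.59 -1.11  1.83  0.5   1.25 -2.09]
0 d2 [ 0.9   0.46 -1.18  2.05  0.52  0.98 -2.11]
1 g1 [ 0.29  0.52 -0.63  1.73  0.35  1.01  0.98]
1 t1 [ 0.77  0.5  -1.29  2.01  0.82  0.91  0.52]
1 s1 [ 0.78  0.5  -1.29  2.01  0.86  1.01  0.09]
1 d1 [ 0.57  0.56 -0.88  1.78  0.49  1.04  0.53]
1 g2 [ 0.77  0.61 -1.29  1.99  0.68  1.08  0.19]
1 t2 [ 0.83  0.84 -1.41  1.8   0.69  1.34  0.25]
1 s2 [ 0.85  0.74 -1.31  1.83  0.65  1.35  0.91]
1 d2 [ 0.88  0.44 -1.15  2.05  0.49  0.96  1.06]
```

```bash
python3 - <<'E'
from walk import *
import cv2
t=np.array([.5407,.0888,-.1235])
u=np.array([np.cos(t[2]),np.sin(t[2])]); p1=np.array([*(t[:2]-.085*u),.024])
T0=tin(p1,t[2],0,-1); g=grasp(T0,1,1)
up=(g[0],g[1]+[0,0,.10])
manip.move_pose(up[1],up[0].as_quat()); print("t",manip.current_clock())
cv2.imwrite("pics/w1.png",viewer.get_image("wrist")[:,:,::-1])
line(g,.12); print("F down",manip.current_force())
effector.close(22); print("t",manip.current_clock(),"gap",manip.current_finger_gap(),"tcp err",tcp()[1]-g[1],"F",manip.current_force())
G=compose(inv(T0),tcp())
for a in (4,9,15):
    line(compose(tin(p1,t[2],rad(a),-1),G),.06); print(a,manip.current_force().round(1),manip.current_finger_gap())
np.savez("st.npz",r=G[0].as_quat(),p=G[1],p1=p1,yaw=t[2])
print("t",manip.current_clock())
cv2.imwrite("pics/s1.png",viewer.get_image("scene")[130:330,200:467,::-1].repeat(3,0).repeat(3,1))
E
```

```text
t 3.0333
F down [ 0.83609329 -0.5345583  -0.06882247]
t 4.8 gap 0.0501729890884809 tcp err [ 4.31335364e-05 -1.11302093e-04  4.38075738e-05] F [-1.35502689 -0.10760251  1.22951796]
4 [-0.2  0.7 -6.7] 0.04988282781779486
9 [-0.4 -0.2 -8. ] 0.04967961188509699
15 [ 0.7 -1.  -9.9] 0.04994076833825927
t 6.125
```

View pics/s1.png

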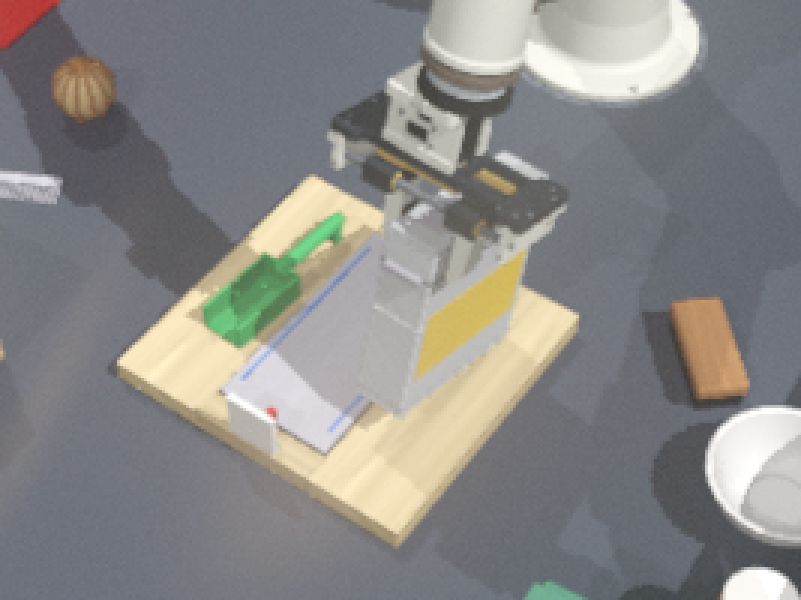

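The tin is tipped on its latch end, with the raised hinge end at about (400,410). The load of −9.9 N is close to the tin's full weight, so I'll lower the pivot slightly until the standing edge clearly carries load.

```bash
python3 - <<'E'
from walk import *
s=np.load("st.npz"); G=(R.from_quat(s["r"]),s["p"]); p1=s["p1"]; y=float(s["yaw"])
def rd(l): 
    f=np.mean([manip.current_force() for _ in range(5)],0); print(l,f.round(1),np.round(manip.current_wrist_torque(),2),np.round(manip.current_tool_pos(),4))
manip.sleep(.2); rd("now")
for d in (.001,.002,.003):
    line(compose(tin(p1-[0,0,d],y,rad(15),-1),G),.03); manip.sleep(.1); rd(d)
print(manip.current_clock())
E
```

```text
now [ 0.4  0.4 -9.4] [ 0.16  0.34 -0.  ] [0.5538 0.087  0.2001]
0.001 [ 0.5  0.1 -3.9] [ 0.01  0.28 -0.01] [0.5539 0.0873 0.1998]
0.002 [ 2.2 -1.3  3.4] [-0.14 -0.39 -0.03] [0.5546 0.0874 0.1994]
0.003 [ 4.6 -0.4  4.2] [-0.25 -0.79 -0.03] [0.5554 0.0874 0.1989]
7.425
```

```bash
python3 - <<'E'
from walk import *
import cv2
s=np.load("st.npz"); G=(R.from_quat(s["r"]),s["p"]); p1=s["p1"]; y0=float(s["yaw"])
yA=PAN[2]-rad(27); d=.0015
def step(y,a,vel,lo=True):
    global d
    line(compose(tin(p1-[0,0,d],y,rad(a),-1),G),vel)
    f=np.mean([manip.current_force() for _ in range(4)],0)
    print(round(np.degrees(y),1),a,f.round(1),"d",round(d,5))
    assert np.linalg.norm(f)<18
    if lo: d=float(np.clip(d+np.clip((-3-f[2])/8000,-.0007,.0007),0,.004))
step(y0,15,.03)
for y in np.linspace(y0,yA,6)[1:]: step(y,15,.06)
for a in (10,6,3.5): step(yA,a,.06)
for a in (2,1,0): step(yA,a,.04,False)
print(manip.current_clock(), np.round(manip.current_wrist_torque(),2))
cv2.imwrite("pics/s2.png",viewer.get_image("scene")[130:330,200:467,::-1].repeat(3,0).repeat(3,1))
E
```

```text
-7.1 15 [ 2.9 -0.5  1. ] d 0.0015
-11.9 15 [ 1.8  1.  -2.1] d 0.001
-16.8 15 [ 1.2  0.3 -3.5] d 0.00089
-21.7 15 [-0.6  1.  -5.4] d 0.00095
-26.6 15 [-0.9  0.9 -5.2] d 0.00126
-31.4 15 [-1.1  0.7 -5.2] d 0.00153
-31.4 10 [ 0.5 -0.7 -5.9] d 0.00181
-31.4 6 [ 0.4 -0.9 -6.6] d 0.00217
-31.4 3.5 [-0.4 -1.9 -4.1] d 0.00261
-31.4 2 [ 0.1 -0.2 -3.3] d 0.00275
-31.4 1 [-1.4  1.5 -1. ] d 0.00275
-31.4 0 [-1.8 -1.8  9.1] d 0.00275
11.05 [-0.46  0.35  0.19]
```

View pics/s2.png

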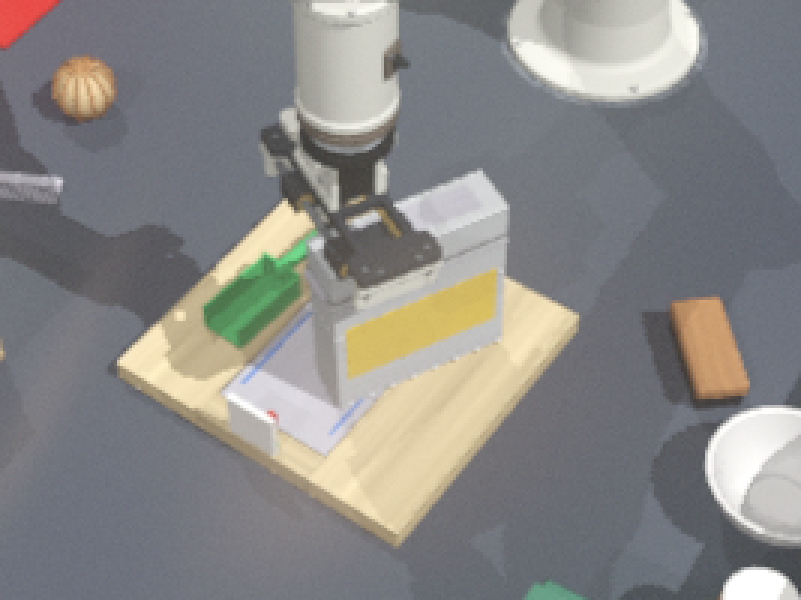

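The hinge end is now on the pan (tin corner at about (345,405)) and the latch end is still on the deck. I'll let go, back off sideways and measure from the top camera.

```bash
python3 - <<'E'
from walk import *
import cv2
effector.open_jaws()
r,p=tcp()
manip.servo_line(p+[0,0,.09],vel=.2)
manip.move_pose([.5,-.22,.34],(R.from_euler("z",PAN[2])*R.from_euler("z",np.pi)*R.from_euler("x",np.pi)).as_quat())
im=viewer.get_image("top")[:,:,::-1]; cv2.imwrite("pics/t2.png",im)
cv2.imwrite("pics/t2c.png",cv2.resize(im[160:295,245:395],None,fx=4.4,fy=4.4,interpolation=cv2.INTER_CUBIC))
print(manip.current_clock(),manip.current_force().round(1))
E
```

```text
13.6417 [ 0.3  0.7 -0.2]
```

View pics/t2c.png

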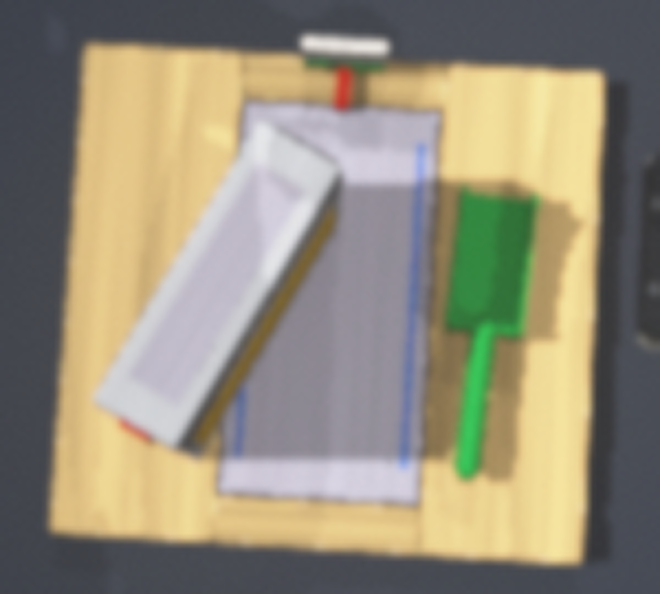

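Tin lid corners in the crop: (258,120), (342,172), (182,449), (96,400).

```bash
python3 - <<'E'
from walk import *
from loc import *
cal=viewer.get_calibration("top")
g=lambda c:(np.array(c)+.5)/4.4-.5+[245,160]
t,e=fit_rect(ray_hit(g([(258,120),(342,172),(182,449),(96,400)]),cal,.208),.17,.05)
u=np.array([np.cos(t[2]),np.sin(t[2])]); c,s=np.cos(PAN[2]),np.sin(PAN[2]); M=np.array([[c,s],[-s,c]])
h=t[:2]+.085*u; print(t.round(4),np.degrees(t[2]-PAN[2]),e,"hinge/latch in pan",M@(h-PAN[:2]),M@(h-.17*u-PAN[:2]))
for f in (0,5,8):
    y=PAN[2]+rad(f); print(f,M@(h-.17*np.array([np.cos(y),np.sin(y)])-PAN[:2]))
np.save("t2.npy",t)
E
```

```text
[ 0.5256  0.0562 -0.5356] -26.249730838526148 0.0028161979490021194 hinge/latch in pan [0.05960612 0.01840652] [-0.0928626   0.09359488]
0 [-0.11039388  0.01840652]
5 [-0.10974698  0.00359004]
8 [-0.10873946 -0.00525291]
```

```bash
python3 - <<'E'
from walk import *
import cv2
t=np.load("t2.npy"); u=np.array([np.cos(t[2]),np.sin(t[2])]); p2=np.array([*(t[:2]+.085*u),.024])
T0=tin(p2,t[2],0,1); g=grasp(T0,-1,1); up=(g[0],g[1]+[0,0,.09])
manip.move_pose(up[1],up[0].as_quat()); line(g,.12); print("F",manip.current_force().round(1))
effector.close(25); print("gap",manip.current_finger_gap(),manip.current_clock())
G=compose(inv(T0),tcp()); yB=PAN[2]+rad(4)
def step(y,a,d,vel=.06):
    line(compose(tin(p2-[0,0,d],y,rad(a),1),G),vel)
    f=np.mean([manip.current_force() for _ in range(4)],0); print(round(np.degrees(y),1),a,round(d,4),f.round(1))
    assert np.linalg.norm(f)<20
    return f
for a,d in ((4,.001),(8,.002),(12,.003)): step(t[2],a,d)
for y in np.linspace(t[2],yB,7)[1:]: step(y,12,.003)
for a,d in ((8,.004),(4,.006),(2,.007)): step(yB,a,d)
np.savez("st2.npz",r=G[0].as_quat(),p=G[1],p2=p2)
print(manip.current_clock(),np.round(manip.current_wrist_torque(),2))
cv2.imwrite("pics/s3.png",viewer.get_image("scene")[130:330,200:467,::-1].repeat(3,0).repeat(3,1))
E
```

```text
F [ 0.3 -0.2  0.3]
gap 0.05010057353103882 16.475
-30.7 4 0.001 [ 2.  -1.4 -5.7]
-30.7 8 0.002 [ 1.6 -1.  -5.4]
-30.7 12 0.003 [ 0.6 -1.5 -6. ]
-25.6 12 0.003 [-0.3  0.  -5.3]
-20.6 12 0.003 [-0.2 -0.1 -3.8]
-15.6 12 0.003 [-0.5 -0.4 -5. ]
-10.5 12 0.003 [ 0.4 -0.1 -3.9]
-5.5 12 0.003 [ 0.3  0.  -4.5]
-0.4 12 0.003 [ 0.7  0.  -4.9]
-0.4 8 0.004 [-1.7  0.7 -4.9]
-0.4 4 0.006 [-1.8  0.8 -4.2]
-0.4 2 0.007 [-1.   0.6 -5.2]
20.525 [0.37 0.29 0.1 ]
```

View pics/s3.png

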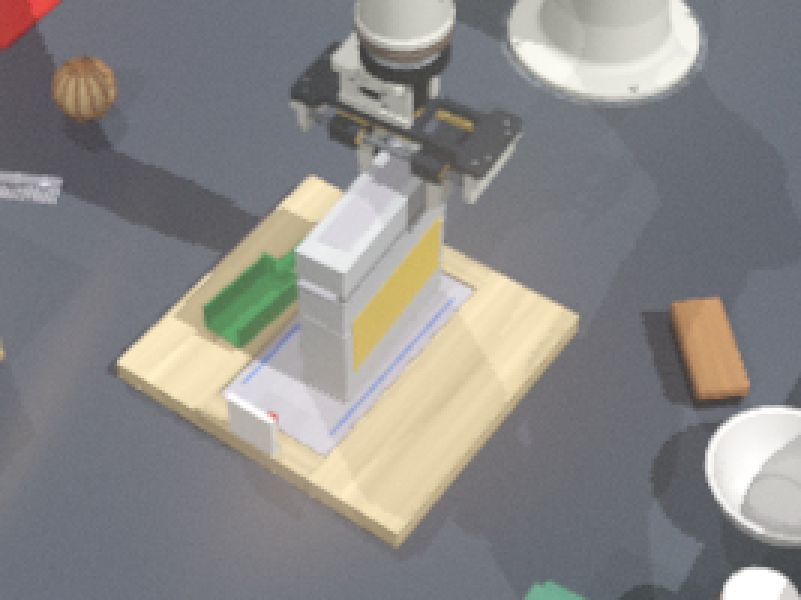

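The tin now sits over the pan with its hinge end standing, parallel to the pan edges. The visible pan margins are even, with pan showing behind the near end at about (470,290). Next I'll lower it until the pan carries it all, then let go.

```bash
python3 - <<'E'
from walk import *
import cv2
s=np.load("st2.npz"); G=(R.from_quat(s["r"]),s["p"]); p2=s["p2"]; yB=PAN[2]+rad(4)
a,d=2.,.007
for a,d in ((1,.0075),(0,.008),(0,.009),(0,.010),(0,.011),(0,.012)):
    line(compose(tin(p2-[0,0,d],yB,rad(a),1),G),.03); manip.sleep(.1)
    f=np.mean([manip.current_force() for _ in range(5)],0); print(a,d,f.round(1))
    if f[2]>-.8: break
effector.open_jaws(); r,p=tcp(); manip.servo_line(p+[0,0,.09],vel=.2)
manip.move_pose([.5,-.22,.34],(R.from_euler("z",PAN[2])*R.from_euler("z",np.pi)*R.from_euler("x",np.pi)).as_quat())
im=viewer.get_image("top")[160:295,245:395,::-1]; im2=viewer.get_image("scene")[165:300,235:385,::-1]
cv2.imwrite("pics/f.png",np.hstack([cv2.resize(i,None,fx=2.65,fy=2.65,interpolation=cv2.INTER_CUBIC) for i in (im,im2)]))
print(manip.current_clock())
E
```

```text
1 0.0075 [ 2.9  0.3 -2.7]
0 0.008 [ 3.7 -0.  -0.9]
0 0.009 [ 5.2  0.6 -0. ]
24.225
```

View pics/f.png

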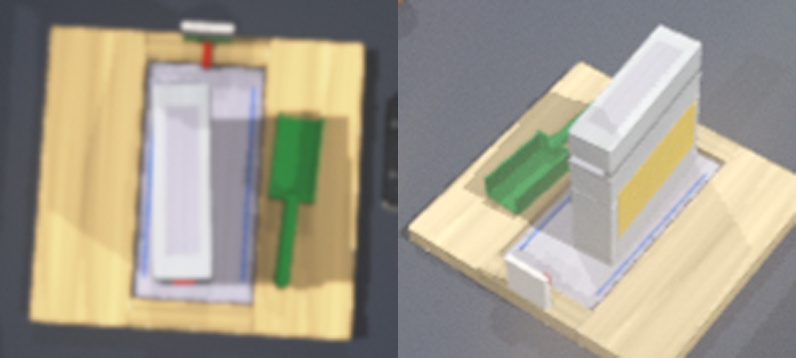

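The tin stands on the sunk pan with pan showing all round. Lid corners in the left panel: (153,84), (208,84), (211,278), (153,281). I'll check the margins and hand in if the whole base is on the pan.

```bash
python3 - <<'E'
from walk import *
from loc import *
cal=viewer.get_calibration("top")
P=(np.array([(153,84),(208,84),(211,278),(153,281)])+.5)/2.65-.5+[245,160]
t,e=fit_rect(ray_hit(P,cal,.2),.17,.05)
c,s=np.cos(PAN[2]),np.sin(PAN[2]); M=np.array([[c,s],[-s,c]]); y=t[2]-PAN[2]
C=np.array([[.085,.025],[.085,-.025],[-.085,-.025],[-.085,.025]])@np.array([[np.cos(y),np.sin(y)],[-np.sin(y),np.cos(y)]])+M@(t[:2]-PAN[:2])
print(C.round(4),e,np.degrees(y))
if (abs(C)<[.117,.057]).all(): print(manip.hand_in())
E
```

```text
[[ 0.0613  0.0448]
 [ 0.0648 -0.0051]
 [-0.1048 -0.0171]
 [-0.1083  0.0328]] 0.0012107419098037336 4.055993972871589
the job is handed in; nothing more can be done
None
```

I walked the tin onto the weigh pan, latch end standing first and then hinge end, and handed it in at about 24 s; it stands upright on the sunk pan with its whole base at least 11 mm inside the pan edges, the scoop looks undisturbed and nothing else was touched, but on the first tip the standing edge was almost unloaded for a moment before I lowered it.

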